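# Bolt the tea sample chest

### The job

Lock the white tea sample chest: press the long spring catch on its lid down with one fingertip and keep it held down while the other fingertip pushes the bolt by its upright tab all the way home into the keeper, then let go so that the catch springs fully up again and locks the bolt. This is only pressing and pushing: pick nothing up, and leave the tins, cups and other things on the chest and the bench where they are.

Things in the scene. Friction and masses are not known exactly. Their poses are not given: they have to be found in the camera images.
- chest: White steel chest fixed to the bench, 220 (own x) x 280 (own y) mm, lid top 91 mm up; origin under its centre, on the bench. On the lid, catch and bolt lie side by side along own y: catch centre line at own x = -30, bolt at own x = +28 mm (58 mm apart). The bolt slides to own +y, into the steel keeper staple at own y = +95 mm.
- catch_top (a point): Middle of the top of the spring catch: level ribbed steel plate 22 (own x) x 120 mm (own y), 129 mm above the bench when up, at own (-30, -18) mm of the chest; axes as the chest's. Goes straight down up to 10 mm and stays level wherever pressed; a finger may slide along it. 3 N starts it, 9 N takes it to its stop; springs back up when let go.
- catch (a joint): How far the catch is pressed down, in m: 0 up, 0.010 at its stop. A pin on its cross arm stands in the slotted bolt and blocks it unless the catch is down by more than 6 mm (8 mm is a good value to hold). The pin can rise again only when the bolt is back, half-way or home; half-way it would lock the bolt there.
- tab_top (a point): Middle of the top edge of the bolt's upright steel tab, 28 wide (own x) x 8 thick (own y) x 30 mm tall, top 139 mm above the bench, at the start near own (+28, -25) mm of the chest; axes as the chest's. Behind it (own -y) a fingertip has free room over the bolt bar down to 109 mm above the bench. Gap between tab and catch plate: 33 mm.
- bolt (a joint): How far the bolt has slid towards the keeper (chest's +y), in m: 0 drawn back, 0.050 fully home. Up to 3 mm of play at the start while the catch is up; needs about 2 N to slide and stays where it is left. The catch can rise and lock it only beyond about 0.047.
- tin_small: Bystander: small closed aluminium tea tin, 44 dia x 45 tall, standing on the chest's lid; origin under its centre (mm).
- cup: Bystander: small white porcelain tasting cup, 56 dia x 45 tall, standing on the chest's lid; origin under its centre (mm).
- tin_tall: Bystander: closed steel tea tin, 76 dia x 110 tall, on the bench; origin under its centre (mm).
- bowl: Bystander: white tasting bowl, 120 dia x 55 tall, on the bench; origin under its centre (mm).
- jar: Bystander: amber glass sample jar with steel cap, 64 dia x 90 tall, on the bench; origin under its centre (mm).
- mug: Bystander: white mug, 72 dia x 75 tall, on the bench; origin under its centre (mm).
- spoon: Bystander: steel spoon lying on the left part of the bench; origin under it (mm).

How it is judged:
On the way, in this order (a step that is already met when the one before it is completed fails the run):
1. the catch is pressed down while the bolt is still back (value of joint catch above 0.0055 m and value of joint bolt below 0.006 m), for 0.05 s.
2. the bolt is pushed home with the catch still held down (value of joint catch above 0.004 m and value of joint bolt above 0.0455 m), for 0.05 s.
At the end, for the whole second after the job is handed in: The bolt is home in the keeper (more than 46 of 50 mm) and at rest, and the catch has sprung back up (within 2 mm of its top position), locking it (value of joint bolt above 0.046 m and value of joint catch below 0.002 m and velocity of joint bolt below 0.005 m/s); the robot touches nothing.
It fails at once if the catch let up (pressed less than 3 mm) while the bolt is part way (value of joint bolt between 0.009 and 0.044 m and value of joint catch below 0.003 m).
It fails at once if a thing standing around was lifted or shifted by more than 20 mm (distance of any of tin_small, cup, tin_tall, bowl, jar, mug, spoon from where it was at the start of the episode above 0.02 m).
It fails at once if a tin, cup, bowl, jar or mug was tipped over (angle between any of tin_small, cup, tin_tall, bowl, jar, mug's own z axis and vertical above 0.5 rad).
It also fails if it takes over 42 s, if anything falls off the work surface, if the arm or the gripper's body presses on something with over 40 N, if the wrist force passes 120 N, or if a joint passes its speed limit or range.

### The arm

A 6-joint arm with a two-finger parallel gripper is mounted at the origin on the work surface. World frame = base frame: x ahead of the robot, y to its left, z up, the work surface at z = 0. Lengths are in m, angles in rad, forces in N, time in s.
With the tool pointing down it reaches from about 0.35 to 0.975 m from the base axis. Payload 4.9 kg.
Tool frame: the origin (TCP) lies on the centre line of the jaws, within the pads' length; the fingertips stand 14 mm ahead of it and the grasp point (between the pads) lies 5 mm behind it; y points along the fingers, z is the direction in which the jaws open and shut, and the axes are right-handed (so a half turn about y gives the same grasp; the last joint's range is limited). The gripper opens to 85 mm and grips with 20 to 120 N. Pads are 22 mm wide; open, the fingers measure 114 mm over their backs; the gripper's body (76 mm by 85 mm) begins 54 mm behind the grasp point. The pads swing forward as they close: fully open they stand 13 mm farther back than shut.
Start: joints at [0.982, 0.053, 1.613, -0, 1.476, -0.119], TCP at [0.283, 0.557, 0.245] pointing down, gripper open.
Joint ranges: [-3.01, 3.01], [-1.01, 2.22], [0.06, 2.58], [-1.02, 4.17], [0.09, 2.62], [-3.14, 3.14]. Speed limits (rad/s): [2.57, 2.57, 3.14, 3.14, 3.14, 3.14].

### API

Orientations are given as a rotation vector (axis times angle).
In Python, from station import ctrl gives the robot as it stands.
- The arm moves only by the tool servo_tool, never from a script. Its arguments are lists of equal length, an entry for each row: "delta_pos": the shift along the tool's x, y, z in m, a list of three; "dr": the turn, a rotation vector about the tool's x, y, z in degrees, a list of three; "grip": the opening, from 0 (shut) to 1 (fully open). In form: {"delta_pos": [[x, y, z], ...], "dr": [[rx, ry, rz], ...], "grip": [grip, ...]}. A call has 1 to 5 rows; each row shifts and turns the pose as measured when the row begins, along the tool's axes as they then stand; what a row does not reach is not made up. A row lasts 1/8 s, in which the tool goes at most 62.5 mm and 10.7 degrees, less where a joint would pass 70% of its speed; a pose out of reach is approached as far as the arm can. A call is refused whole if a number of a shift passes 0.0625 or a number of a turn 10.7, either way. A call with a gripper value outside its range is refused whole. The fingers move at their own pace and stop on an object; "grip_force" is the grip in N (left out, the last holds). Time passes only in rows, so rows that do not move let the fingers close. It gives the time, the measured TCP pose, the force and the opening at its end, in the units of the state.
- ctrl.get_obs(): the state, without advancing time (a new reading comes with each control period).
- ctrl.get_image(name): name is "side" or "top"; returns the picture (420x560x3 uint8, red, green, blue); there is no depth.
- ctrl.camera_params(name): a dict with "fovy" (degrees; the focal length in pixels is half the picture's height over the tangent of half this angle, whatever the lens; pixels are square), "cx", "cy" (the principal point, pixels), "eye" and "rotation" of the camera in the world. Camera axes: x right, y down, z forward; pixel columns grow to the right and rows downward; lengths in m; the calibration is good to about 2 mm. A picture is of the moment at which its call begins. camera_params takes no time and is no camera call.
- ctrl.finish_job(): hands the job in, once; it reports no verdict.
Trained networks look in the newest picture that a camera, given by its name, has taken for a name from the list of things; names that differ only in an ending like _2 or _b are one class to them, and where a whole thing is asked for, a point or a joint stands for the part that bears it (a point fixed in the world has none). Each returns a list of dicts, best first, with "score" (0 to 1); they miss things now and then, are a little off and sometimes report something else, mostly with a low value. They report only what shows in the picture. A call takes as long as a camera call.
- ctrl.masks_of(camera, label): "pixels" (420x560 bool, what is visible of it) and "extent" ([left, top, right, bottom] in pixels, round what is visible of it).
The state is a dict: "t": time; "q": joint angles; "dq": joint speeds; "effort": joint torques, N m; "tool_pos": TCP position; "tool_rot": TCP orientation; "contact_force": force on the tool from outside, world axes, zero at the start; "wrist_torque": the same for the moment, N m; "opening": finger opening in m.
Only numpy, scipy, OpenCV 4.12 (cv2) and the standard library are available. Lean on these libraries where they do the work, as an engineer would, in place of code of your own. Each camera call takes 0.05 s, during which the arm holds its last target.

## Working session

There is one attempt and no reset: what is moved stays moved. The work goes in short steps, Python scripts to look and compute and a tool call to move; the robot and the scene stay as the last step left them, time stands still between calls to the robot, and variables do not carry over. Pictures are saved under pics/ and viewed, and the job is handed in when it is done.

Besides the shell and the picture viewer there is one more tool, called after "Call:" as name(argument=value, ...) on one line, values as JSON. servo_tool: Moves the arm, as the interface text tells. Its arguments: {"type":"object","properties":{"delta_pos":{"type":"array","items":{"type":"array","items":{"type":"number"}}},"dr":{"type":"array","items":{"type":"array","items":{"type":"number"}}},"grip":{"type":"array","items":{"type":"number"}},"grip_force":{"type":"number"}},"required":["delta_pos","dr","grip"]}

```bash
ls; mkdir -p pics; python3 - <<'E'
from station import ctrl
import cv2
for n in("side","top"):
    im=ctrl.get_image(n); cv2.imwrite(f"pics/{n}0.png",im[:,:,::-1]); p=ctrl.camera_params(n); print(n,p)
o=ctrl.get_obs(); print(o)
E
```

```text
pics
side {'fovy': 52.23823320285199, 'cx': 275.6869900305466, 'cy': 203.36501636723386, 'eye': array([ 0.4117666 , -0.73830394,  1.08936863]), 'rotation': array([-2.44825706,  0.18667308, -0.05352999])}
top {'fovy': 48.98616640793455, 'cx': 277.81324913842525, 'cy': 204.99584209299587, 'eye': array([0.37359217, 0.05783949, 1.5127612 ]), 'rotation': array([-2.18476361,  2.13786966, -0.15378449])}
{'t': 0.1, 'q': array([ 9.81986962e-01,  5.33072830e-02,  1.61416102e+00, -8.21116283e-06,
        1.47601837e+00, -1.19008136e-01]), 'dq': array([ 0.00084342, -0.00056768, -0.00107219, -0.00062654, -0.00231088,
       -0.00064232]), 'effort': array([ 4.13849757e-04, -3.94898236e+01, -3.71365786e+01, -7.28402256e-05,
        3.82025886e-03,  2.30751652e-05]), 'tool_pos': array([0.28264476, 0.55682736, 0.24417316]), 'tool_rot': array([-1.54101294,  0.36896887, -0.36794187]), 'contact_force': array([ 0.107748  , -0.03124726, -0.62942696]), 'wrist_torque': array([ 0.01696132,  0.00685241, -0.0045638 ]), 'opening': 0.08548507332442959}
```

View pics/side0.png

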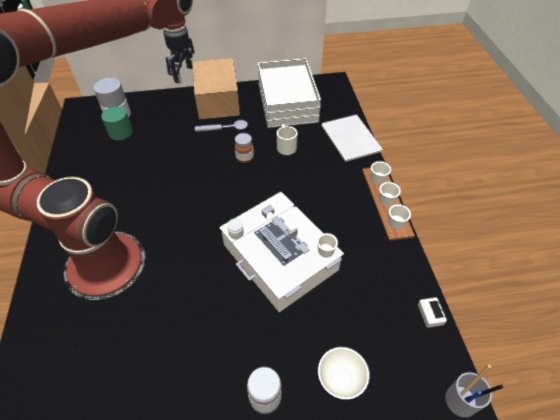

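View pics/top0.png

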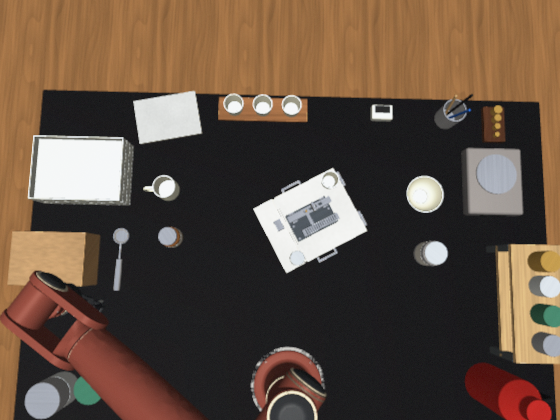

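```bash
cat > h.py <<'E'
import numpy as np, cv2
from scipy.spatial.transform import Rotation as R
from station import ctrl
def cam(n):
    p=ctrl.camera_params(n); f=210/np.tan(np.radians(p['fovy'])/2)
    return f,p['cx'],p['cy'],np.array(p['eye']),R.from_rotvec(p['rotation']).as_matrix()
def proj(n,X):
    f,cx,cy,e,M=cam(n); c=(np.atleast_2d(X)-e)@M
    return np.c_[f*c[:,0]/c[:,2]+cx,f*c[:,1]/c[:,2]+cy]
def back(n,uv,z):
    f,cx,cy,e,M=cam(n); d=M@np.array([(uv[0]-cx)/f,(uv[1]-cy)/f,1.]); return e+d*(z-e[2])/d[2]
E
python3 - <<'E'
from h import *
o=ctrl.get_obs()
for n in("side","top"):
    print(n,proj(n,[[0,0,0],o['tool_pos']]))
    im=cv2.imread(f"pics/{n}0.png")
    c=(210,185,350,310) if n=="side" else (245,160,375,280)
    z=cv2.resize(im[c[1]:c[3],c[0]:c[2]],None,fx=5.5 if n=="side" else 5,fy=4.8 if n=="side" else 5,interpolation=cv2.INTER_CUBIC)
    z=cv2.resize(im[c[1]:c[3],c[0]:c[2]],None,fx=4.7,fy=4.7,interpolation=cv2.INTER_CUBIC)
    cv2.imwrite(f"pics/{n}0z.png",z)
    for l in("chest","catch_top","tab_top","catch","bolt","tin_small","cup"):
        for m in ctrl.masks_of(n,l)[:2]:
            ys,xs=np.nonzero(m['pixels']); print(l,round(m['score'],2),m['extent'],xs.mean().round(1),ys.mean().round(1),len(xs))
            np.save(f"m_{n}_{l}.npy",m['pixels']) if m['score']>.5 else 0
E
```

```text
side [[105.03197475 262.89590526]
 [184.03639133  74.62534844]]
chest 0.91 [221.8, 194.4, 342.8, 313.7] 280.2 251.3 7495
catch_top 0.9 [258.5, 229.2, 292.8, 259.2] 275.1 241.5 368
tab_top 0.75 [271.4, 212.9, 309.4, 252.9] 291.2 234.6 450
tab_top 0.22 [227.2, 218.3, 240.9, 239.2] 234.9 228.7 288
catch 0.73 [260.9, 226.5, 291.5, 259.6] 275.0 242.8 353
catch 0.72 [319.1, 236.1, 337.2, 259.2] 326.3 245.0 350
bolt 0.93 [272.3, 216.2, 308.7, 252.2] 290.3 234.0 420
tin_small 0.6 [229.6, 221.7, 242.3, 241.4] 235.2 229.0 225
cup 0.55 [315.8, 236.2, 337.5, 255.5] 326.4 244.7 355
cup 0.3 [276.4, 124.3, 297.8, 155.7] 286.5 139.6 534
top [[286.44801637 384.26622585]
 [ 84.59213812 294.61049418]]
chest 0.87 [254.8, 166.0, 365.7, 269.9] 308.9 219.4 6320
catch_top 0.72 [302.2, 209.3, 342.5, 234.2] 318.3 222.3 342
catch_top 0.16 [255.2, 172.3, 368.3, 271.3] 309.2 219.9 6212
tab_top 0.86 [287.0, 194.1, 333.8, 218.8] 308.6 208.5 349
tab_top 0.55 [299.4, 209.2, 341.7, 236.2] 318.6 222.4 366
catch 0.75 [301.2, 208.1, 339.8, 236.1] 319.2 222.6 330
bolt 0.61 [289.1, 197.6, 331.4, 219.0] 308.7 208.4 302
tin_small 0.72 [289.0, 249.8, 301.1, 266.8] 296.2 257.4 173
cup 0.76 [322.1, 174.6, 340.0, 186.5] 329.4 178.5 255
```

```bash
ls pics
```

```text
side0.png
side0z.png
top0.png
top0z.png
```

View pics/side0z.png

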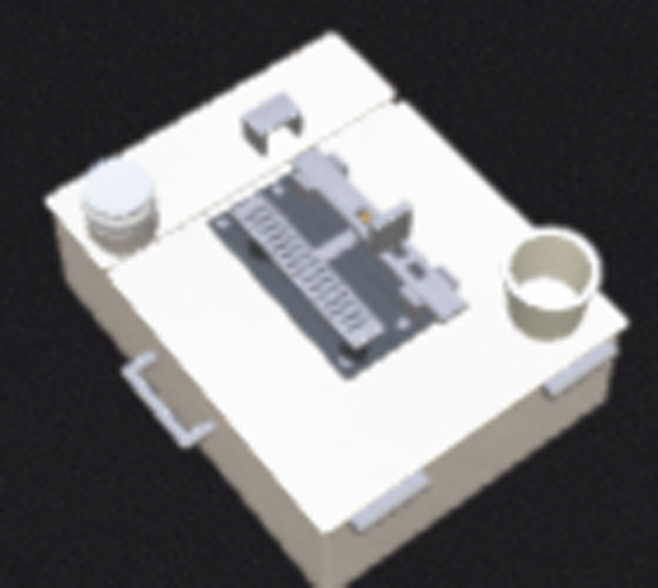

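View pics/top0z.png

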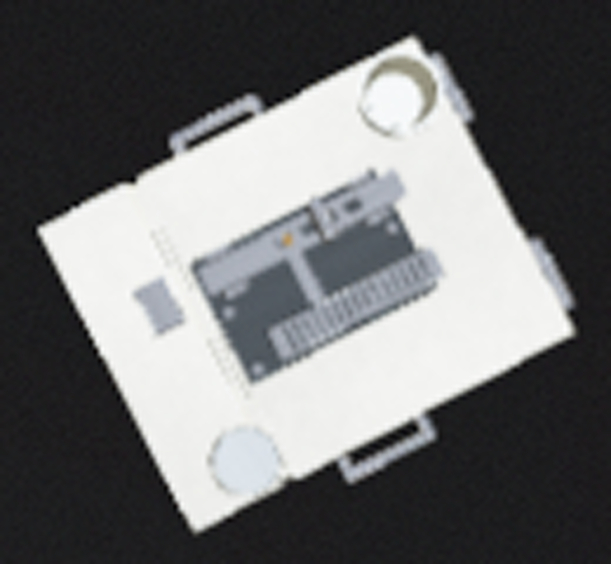

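```bash
cat > fit.py <<'E'
from h import *
from scipy.optimize import least_squares
s=4.7
# own coordinates
P={'c++':(.11,.14,.091),'c+-':(.11,-.14,.091),'c--':(-.11,-.14,.091),'c-+':(-.11,.14,.091)}
T={'c++':(38,228),'c+-':(413,36),'c--':(575,333),'c-+':(193,532)}
S={'c++':(330,30),'c-+':(45,203),'c--':(325,530),'c+-':(630,322)}
P.update(k1=(-.019,.042,.129),k2=(-.041,.042,.129),k3=(-.041,-.078,.129),k4=(-.019,-.078,.129),t=(.028,-.025,.139))
T.update(k1=(272,330),k2=(284,362),k3=(440,275),k4=(430,250))
S.update(k1=(248,198),k2=(234,210),k3=(365,348),k4=(385,330))
O={'top':(245,160),'side':(210,185)}
def w(p,X):
    c,s_=np.cos(p[2]),np.sin(p[2]); x,y,z=X; return np.array([p[0]+c*x-s_*y,p[1]+s_*x+c*y,z])
def res(p,cams=('top','side'),full=False):
    r=[]
    for n in cams:
        for k,v in (T if n=='top' else S).items():
            r.append(proj(n,w(p,P[k]))[0]-(np.array(v)/s+O[n]))
    r=np.array(r); return r if full else r.ravel()
if __name__=="__main__":
    for cams in (('top','side'),('top',),('side',)):
        q=least_squares(res,[.5,-.05,.45],args=(cams,),loss='soft_l1'); print(cams,q.x,np.degrees(q.x[2])); print(res(q.x,cams,True).round(1).tolist())
    q=least_squares(res,[.5,-.05,.45],loss='soft_l1')
    np.save('pose.npy',q.x)
    for n in('top','side'):
        im=cv2.imread(f'pics/{n}0z.png')
        for a,X in P.items():
            u=(proj(n,w(q.x,X))[0]-O[n])*s; cv2.circle(im,tuple(int(i) for i in u),3,(0,0,255),-1)
        cv2.imwrite(f'pics/{n}0f.png',im)
    print(w(q.x,(-.03,-.018,.129)),w(q.x,P['t']))
E
python3 fit.py
```

```text
('top', 'side') [ 0.51456314 -0.06113668  0.50289932] 28.814008441427884
[[0.7, 0.4], [0.0, 0.4], [-0.6, -0.9], [0.7, -0.9], [-0.9, -0.0], [-0.1, -0.4], [1.8, -0.2], [0.4, -1.3], [-0.2, 0.9], [0.1, -0.5], [-0.2, 0.1], [-1.7, -0.3], [2.1, -1.2], [-1.3, 0.2], [-2.4, 0.3], [-0.0, -0.3]]
('top',) [ 0.51346422 -0.06048272  0.49789729] 28.527413521295948
[[0.5, 0.4], [0.1, 0.9], [-0.9, -0.3], [0.2, -0.7], [-1.2, 0.3], [-0.4, -0.0], [1.5, 0.3], [0.2, -0.9]]
('side',) [ 0.5157221  -0.06175803  0.50663656] 29.0281367798463
[[0.0, 1.0], [0.5, -0.2], [0.5, 0.2], [-1.2, -0.4], [2.5, -1.0], [-0.9, 0.4], [-1.8, 0.4], [0.5, -0.2]]
[ 0.49695289 -0.09136712  0.129     ] [ 0.55114562 -0.0695463   0.139     ]
```

View pics/side0f.png

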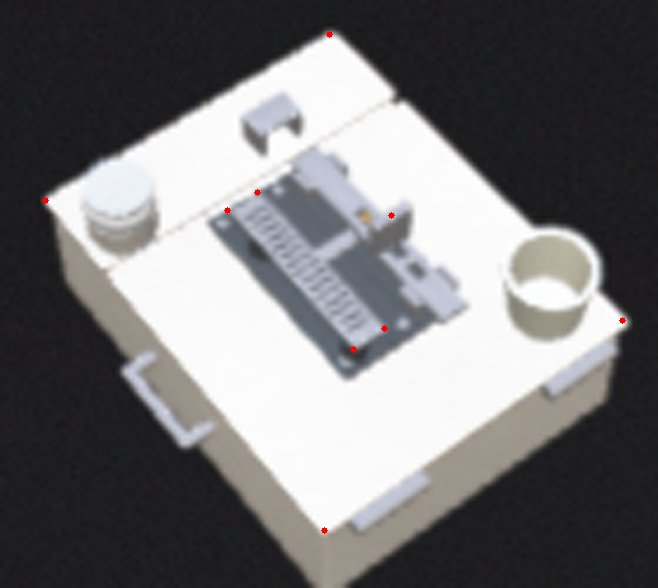

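View pics/top0f.png

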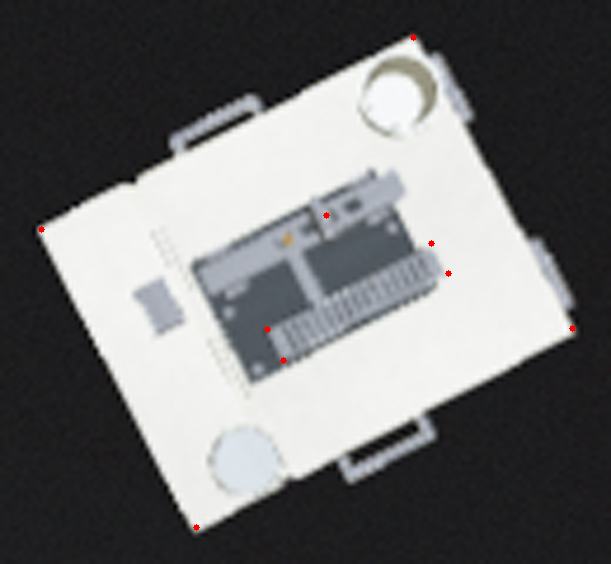

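```bash
cat > plan.py <<'E'
from h import *
import sys
def goal(ox,oy,z,flip=0):
    p=np.load('pose.npy'); c,s=np.cos(p[2]),np.sin(p[2])
    pos=np.array([p[0]+c*ox-s*oy,p[1]+s*ox+c*oy,z])
    Z=np.array([c,s,0])*(-1 if flip else 1); Y=np.array([0,0,-1.]); X=np.cross(Y,Z)
    return pos,np.c_[X,Y,Z]
def own(pos):
    p=np.load('pose.npy'); c,s=np.cos(p[2]),np.sin(p[2]); d=pos[:2]-p[:2]; return np.array([c*d[0]+s*d[1],-s*d[0]+c*d[1],pos[2]])*1000
def rep(g=None):
    o=ctrl.get_obs(); M=R.from_rotvec(o['tool_rot']).as_matrix()
    p=np.load('pose.npy'); c,s=np.cos(p[2]),np.sin(p[2]); f=o['contact_force']
    print('t',round(o['t'],2),'own mm',own(o['tool_pos']).round(1),'F own',np.round([c*f[0]+s*f[1],-s*f[0]+c*f[1],f[2]],2),'open',round(o['opening']*1000,1))
    if g:
        pos,G=g; print('delta tool',(M.T@(pos-o['tool_pos'])).round(4),'turn deg',np.degrees(R.from_matrix(M.T@G).as_rotvec()).round(2))
E
python3 - <<'E'
from plan import *
for f in(0,1): rep(goal(-.001,-.052,.22,f))
o=ctrl.get_obs();print(R.from_rotvec(o['tool_rot']).as_matrix().round(2))
for l,uv,z in(("cup",(329.4,178.5),.12),("tin",(296.2,257.4),.136)): print(l,own(back('top',uv,z)))
E
```

```text
t 0.8 own mm [ 95.1 653.5 245.3] F own [ 0.08  0.89 -0.33] open 85.2
delta tool [ 0.5289  0.0253 -0.4767] turn deg [-0.   34.27  0.  ]
t 0.8 own mm [ 95.1 653.5 245.3] F own [ 0.08  0.89 -0.33] open 85.2
delta tool [ 0.5289  0.0253 -0.4767] turn deg [   0.   -145.73    0.  ]
[[ 0.89  0.    0.45]
 [-0.45 -0.    0.89]
 [ 0.   -1.    0.  ]]
cup [  82.63067237 -108.50445505  120.        ]
tin [-82.84999204  95.7865728  136.        ]
```

Call:
servo_tool(delta_pos=[[0.05, 0, -0.045], [0.05, 0, -0.045], [0.05, 0, -0.045], [0.05, 0, -0.045], [0.05, 0, -0.045]], dr=[[0, 0, 0], [0, 0, 0], [0, 0, 0], [0, 0, 0], [0, 0, 0]], grip=[0.52, 0.52, 0.52, 0.52, 0.52], grip_force=40)

```text
t: 1.42
tool_pos: [0.3967, 0.2642, 0.2455]
tool_rot: [-1.539, 0.36, -0.364]
contact_force: [1.4, 0.6, -0.7]
opening: 0.0445
```

Call:
servo_tool(delta_pos=[[0.05, 0, -0.045], [0.05, 0, -0.045], [0.05, 0, -0.045], [0.05, 0, -0.045], [0.0, 0, 0]], dr=[[0, 0, 0], [0, 0, 0], [0, 0, 0], [0, 0, 0], [0, 0, 0]], grip=[0.52, 0.52, 0.52, 0.52, 0.52])

```text
t: 2.05
tool_pos: [0.4886, 0.0278, 0.2474]
tool_rot: [-1.536, 0.36, -0.373]
contact_force: [-0.2, 0.8, -0.2]
opening: 0.0447
```

Call:
servo_tool(delta_pos=[[0, 0, 0], [0, 0, 0], [0, 0, 0], [0, 0, 0], [0, 0, 0]], dr=[[0, 8.5, 0], [0, 8.5, 0], [0, 8.5, 0], [0, 8.5, 0], [0, 0, 0]], grip=[0.52, 0.52, 0.52, 0.52, 0.52])

```text
t: 2.68
tool_pos: [0.4875, 0.0313, 0.2475]
tool_rot: [-1.396, 0.832, -0.841]
contact_force: [0.2, -0.4, 0.8]
opening: 0.0445
```

```bash
python3 -c "
from plan import *
rep(goal(-.001,-.052,.20))"
```

```text
t 2.67 own mm [ 20.8  94.1 247.5] F own [-0.03 -0.48  0.82] open 44.5
delta tool [ 0.1462  0.0475 -0.021 ] turn deg [-0.5  -0.46  0.05]
```

Call:
servo_tool(delta_pos=[[0.05, 0, -0.007], [0.05, 0, -0.007], [0.05, 0.012, -0.007], [0.01, 0.015, 0], [0.0, 0.01, 0]], dr=[[0, -0.5, 0], [0, 0, 0], [-0.5, 0, 0], [0, 0, 0], [0, 0, 0]], grip=[0.52, 0.52, 0.52, 0.52, 0.52])

```text
t: 3.3
tool_pos: [0.5492, -0.1181, 0.211]
tool_rot: [-1.41, 0.812, -0.818]
contact_force: [-0.2, -0.2, -0.0]
opening: 0.0443
```

```bash
python3 -c "
from plan import *
rep(goal(-.001,-.052,.16))
for n in('top','side'):
    im=ctrl.get_image(n); im=im[:,:,::-1]; c=(210,140,350,260) if n=='side' else (245,130,375,280)
    c=(210,165,350,285) if n=='side' else (245,160,375,280)
    z=cv2.resize(np.ascontiguousarray(im[c[1]:c[3],c[0]:c[2]]),None,fx=4.7,fy=4.7,interpolation=cv2.INTER_CUBIC); cv2.imwrite(f'pics/{n}1z.png',z)
"
```

```text
t 3.3 own mm [  2.9 -66.7 211. ] F own [-0.27 -0.13 -0.01] open 44.3
delta tool [-0.0148  0.051  -0.0038] turn deg [-0.22  1.18  0.11]
```

View pics/side1z.png

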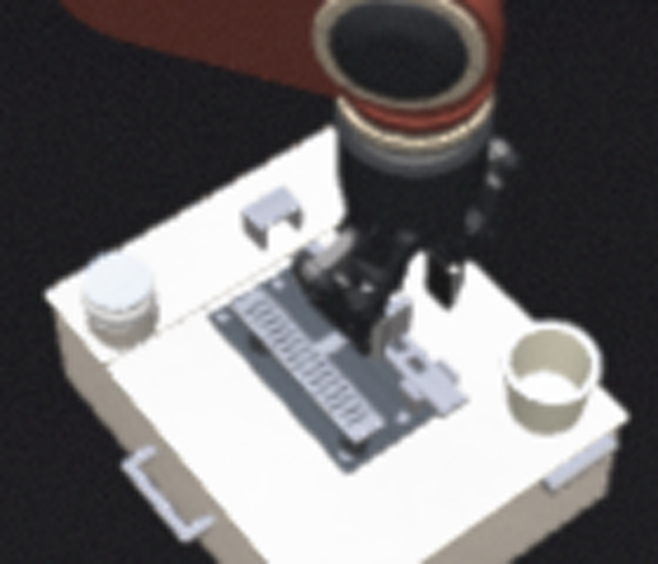

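View pics/top1z.png

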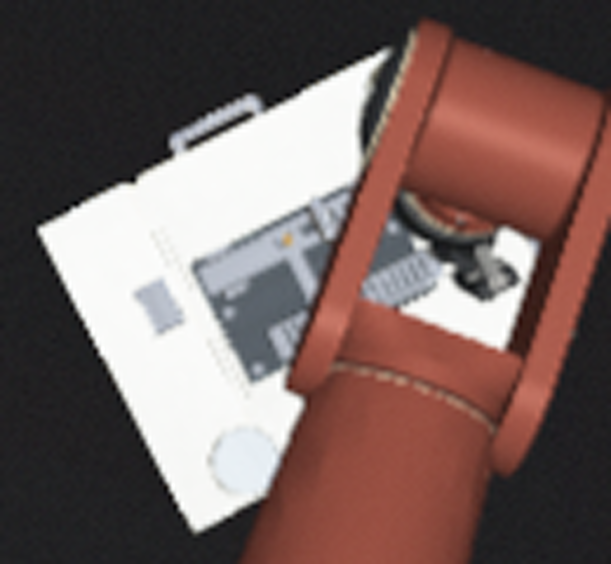

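```bash
python3 -c "
from plan import *
for ox in(-.0267,.0325):
  for z in(.197,.201):
    print(ox,z,(proj('side',goal(ox,-.0667,z)[0])[0]-(210,165))*4.7)
"
```

```text
-0.0267 0.197 [362.88706484 347.45510704]
-0.0267 0.201 [362.97093837 343.19467964]
0.0325 0.197 [447.70876164 292.85170698]
0.0325 0.201 [448.02949423 288.52457579]
```

Call:
servo_tool(delta_pos=[[-0.012, 0.015, -0.004], [0, 0.015, 0], [0, 0, 0]], dr=[[0, 1.2, 0], [0, 0, 0], [0, 0, 0]], grip=[0.52, 0.52, 0.52])

```text
t: 3.78
tool_pos: [0.5389, -0.1055, 0.1805]
tool_rot: [-1.405, 0.824, -0.829]
contact_force: [-0.1, -0.1, 0.4]
opening: 0.0446
```

```bash
python3 -c "
from plan import *
rep(goal(-.001,-.052,.15))"
```

```text
t 3.77 own mm [-1.000e-01 -5.050e+01  1.805e+02] F own [-0.13 -0.03  0.42] open 44.6
delta tool [ 0.0014  0.0305 -0.0011] turn deg [-0.25  0.33  0.09]
```

Call:
servo_tool(delta_pos=[[0.001, 0.015, -0.001], [0.001, 0.01, 0], [0, 0, 0]], dr=[[0, 0.3, 0], [0, 0, 0], [0, 0, 0]], grip=[0.52, 0.52, 0.52])

```text
t: 4.15
tool_pos: [0.5399, -0.1079, 0.1548]
tool_rot: [-1.403, 0.826, -0.834]
contact_force: [0.2, 0.0, -0.2]
opening: 0.0447
```

```bash
python3 -c "
from plan import *
rep(goal(-.001,-.052,.15))
n='side'
im=ctrl.get_image(n)[:,:,::-1]
c=(240,195,340,285)
z=cv2.resize(np.ascontiguousarray(im[c[1]:c[3],c[0]:c[2]]),None,fx=6.5,fy=6.5,interpolation=cv2.INTER_CUBIC); cv2.imwrite(f'pics/{n}2z.png',z)
"
```

```text
t 4.15 own mm [ -0.3 -53.2 154.8] F own [ 0.22 -0.09 -0.2 ] open 44.7
delta tool [-0.0012  0.0048 -0.0007] turn deg [-0.31  0.07  0.17]
```

View pics/side2z.png

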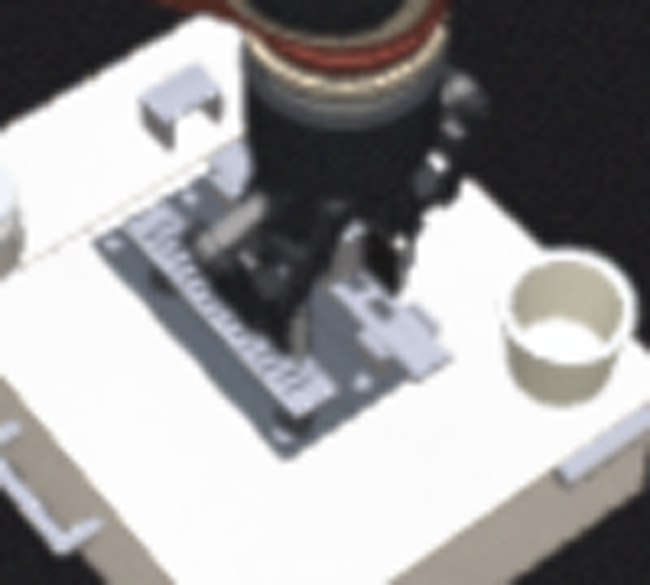

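Call:
servo_tool(delta_pos=[[0, 0.005, -0.0005], [0, 0.004, 0], [0, 0, 0]], dr=[[-0.3, 0, 0], [0, 0, 0], [0, 0, 0]], grip=[0.52, 0.52, 0.52])

```text
t: 4.58
tool_pos: [0.5403, -0.1086, 0.1465]
tool_rot: [-1.408, 0.827, -0.834]
contact_force: [0.4, 0.7, -0.1]
opening: 0.0443
```

Call:
servo_tool(delta_pos=[[0, 0.004, 0], [0, 0, 0]], dr=[[0, 0, 0], [0, 0, 0]], grip=[0.52, 0.52])

```text
t: 4.82
tool_pos: [0.5404, -0.1086, 0.1424]
tool_rot: [-1.407, 0.827, -0.835]
contact_force: [0.1, 0.1, -0.2]
opening: 0.0444
```

```bash
python3 -c "
from plan import *
rep(goal(-.001,-.052,.15))"
```

```text
t 4.83 own mm [ -0.3 -54.1 142.4] F own [ 0.16  0.05 -0.21] open 44.4
delta tool [-0.002  -0.0076 -0.0007] turn deg [-0.09  0.05  0.27]
```

Call:
servo_tool(delta_pos=[[0, 0.003, 0], [0, 0, 0]], dr=[[0, 0, 0], [0, 0, 0]], grip=[0.52, 0.52])

```text
t: 5.08
tool_pos: [0.5409, -0.1088, 0.1403]
tool_rot: [-1.407, 0.826, -0.836]
contact_force: [-1.6, 0.7, 3.8]
opening: 0.0442
```

Call:
servo_tool(delta_pos=[[0, 0.003, 0], [0, 0, 0]], dr=[[0, 0, 0], [0, 0, 0]], grip=[0.52, 0.52])

```text
t: 5.32
tool_pos: [0.541, -0.1088, 0.1382]
tool_rot: [-1.407, 0.826, -0.836]
contact_force: [-2.1, 0.6, 4.4]
opening: 0.0444
```

Call:
servo_tool(delta_pos=[[0, 0.003, 0], [0, 0, 0]], dr=[[0, 0, 0], [0, 0, 0]], grip=[0.52, 0.52])

```text
t: 5.58
tool_pos: [0.5412, -0.1089, 0.1358]
tool_rot: [-1.407, 0.826, -0.836]
contact_force: [-2.7, 1.4, 5.8]
opening: 0.0445
```

Call:
servo_tool(delta_pos=[[0, 0.004, 0], [0, 0.0005, 0]], dr=[[0, 0, 0], [0, 0, 0]], grip=[0.52, 0.52])

```text
t: 5.82
tool_pos: [0.5413, -0.1089, 0.1324]
tool_rot: [-1.408, 0.826, -0.836]
contact_force: [-2.5, 1.1, 7.6]
opening: 0.0442
```

Call:
servo_tool(delta_pos=[[0, 0.001, 0], [0, 0.0005, 0]], dr=[[0, 0, 0], [0, 0, 0]], grip=[0.52, 0.52])

```text
t: 6.08
tool_pos: [0.5413, -0.1089, 0.1322]
tool_rot: [-1.408, 0.826, -0.835]
contact_force: [-2.9, 1.8, 7.1]
opening: 0.0446
```

```bash
python3 -c "
from plan import *
rep(goal(-.001,-.052,.132))
n='side'
im=ctrl.get_image(n)[:,:,::-1]
c=(240,195,340,285)
z=cv2.resize(np.ascontiguousarray(im[c[1]:c[3],c[0]:c[2]]),None,fx=6.5,fy=6.5,interpolation=cv2.INTER_CUBIC); cv2.imwrite(f'pics/{n}3z.png',z)
"
```

```text
t 6.08 own mm [  0.4 -54.7 132.2] F own [-1.69  3.01  7.12] open 44.6
delta tool [-0.0027  0.0002 -0.0014] turn deg [-0.08  0.05  0.32]
```

View pics/side3z.png

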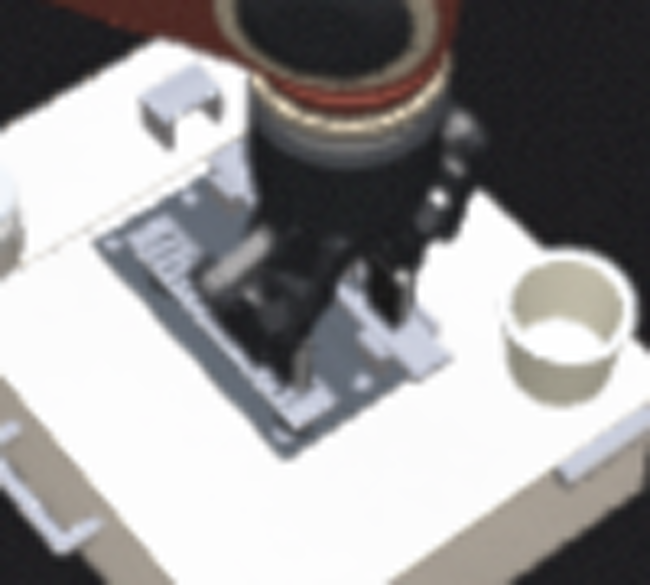

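Call:
servo_tool(delta_pos=[[0, 0.0015, 0], [0, 0.0005, 0], [-0.004, 0.0005, 0], [-0.004, 0.0003, 0]], dr=[[0, 0, 0], [0, 0, 0], [0, 0, 0], [0, 0, 0]], grip=[0.52, 0.52, 0.52, 0.52])

```text
t: 6.62
tool_pos: [0.5405, -0.1055, 0.1343]
tool_rot: [-1.412, 0.817, -0.845]
contact_force: [0.8, -4.2, 6.4]
opening: 0.0442
```

```bash
python3 -c "
from plan import *
rep(goal(-.001,-.052,.132))"
```

```text
t 6.62 own mm [  1.4 -51.4 134.3] F own [-1.31 -4.05  6.37] open 44.2
delta tool [ 0.0006  0.0023 -0.0024] turn deg [-0.23  0.1   1.01]
```

Call:
servo_tool(delta_pos=[[0, 0.003, -0.002], [0, 0.001, 0]], dr=[[0, 0, 0.5], [0, 0, 0.5]], grip=[0.52, 0.52])

```text
t: 6.88
tool_pos: [0.5407, -0.1061, 0.1329]
tool_rot: [-1.4, 0.825, -0.834]
contact_force: [-4.8, 0.5, 6.9]
opening: 0.0445
```

```bash
python3 -c "
from plan import *
rep(goal(-.001,-.048,.131))"
```

```text
t 6.88 own mm [  1.2 -51.9 132.9] F own [-3.95  2.73  6.9 ] open 44.5
delta tool [-0.004   0.0019 -0.0022] turn deg [-0.5   0.08  0.07]
```

Call:
servo_tool(delta_pos=[[0, 0.002, 0], [-0.004, 0.0015, 0], [-0.004, 0.0015, 0]], dr=[[0, 0, 0], [0, 0, 0.3], [0, 0, 0.3]], grip=[0.52, 0.52, 0.52])

```text
t: 7.25
tool_pos: [0.5401, -0.103, 0.1324]
tool_rot: [-1.399, 0.821, -0.836]
contact_force: [0.1, -4.9, 7.9]
opening: 0.0446
```

```bash
python3 -c "
from plan import *
rep(goal(-.001,-.048,.131))"
```

```text
t 7.25 own mm [  2.2 -49.  132.4] F own [-2.31 -4.37  7.88] open 44.6
delta tool [-0.001   0.0014 -0.0032] turn deg [-0.64  0.14  0.21]
```

Call:
servo_tool(delta_pos=[[-0.004, 0.0015, -0.001], [-0.004, 0.001, -0.001], [-0.004, 0.001, -0.001]], dr=[[-0.3, 0, 0.2], [-0.2, 0, 0.2], [0, 0, 0.2]], grip=[0.52, 0.52, 0.52])

```text
t: 7.62
tool_pos: [0.5383, -0.0995, 0.1354]
tool_rot: [-1.404, 0.813, -0.843]
contact_force: [2.5, -3.5, 5.9]
opening: 0.0445
```

```bash
python3 -c "
from plan import *
rep(goal(-.001,-.048,.131))"
```

```text
t 7.62 own mm [  2.3 -45.1 135.4] F own [ 0.48 -4.22  5.87] open 44.5
delta tool [ 0.0028  0.0044 -0.0034] turn deg [-0.68  0.19  0.82]
```

Call:
servo_tool(delta_pos=[[0, 0.004, 0], [0, 0.002, 0]], dr=[[-0.2, 0, 0.5], [0, 0, 0.2]], grip=[0.52, 0.52])

```text
t: 7.88
tool_pos: [0.5387, -0.0998, 0.1313]
tool_rot: [-1.401, 0.823, -0.833]
contact_force: [-3.2, 0.9, 8.4]
opening: 0.0447
```

```bash
python3 -c "
from plan import *
rep(goal(-.001,-.045,.131))"
```

```text
t 7.88 own mm [  2.5 -45.5 131.3] F own [-2.35  2.3   8.37] open 44.7
delta tool [-0.0005  0.0003 -0.0035] turn deg [-0.48  0.18  0.13]
```

Call:
servo_tool(delta_pos=[[-0.004, 0.0025, 0], [-0.004, 0.0025, 0]], dr=[[0, 0, 0.3], [0, 0, 0.4]], grip=[0.52, 0.52])

```text
t: 8.12
tool_pos: [0.5385, -0.0976, 0.131]
tool_rot: [-1.401, 0.819, -0.835]
contact_force: [-1.2, -7.3, 10.1]
opening: 0.0443
```

```bash
python3 -c "
from plan import *
rep(goal(-.001,-.045,.131))"
```

```text
t 8.12 own mm [  3.4 -43.5 131. ] F own [-4.56 -5.83 10.08] open 44.3
delta tool [ 0.0015 -0.     -0.0044] turn deg [-0.61  0.26  0.31]
```

Call:
servo_tool(delta_pos=[[-0.005, 0.0015, -0.0015], [-0.005, 0.002, -0.0015], [-0.005, 0.002, -0.0015]], dr=[[-0.2, 0.1, 0.3], [-0.1, 0.1, 0.3], [0, 0, 0.3]], grip=[0.52, 0.52, 0.52])

```text
t: 8.5
tool_pos: [0.5355, -0.0929, 0.1334]
tool_rot: [-1.398, 0.812, -0.846]
contact_force: [3.0, -4.7, 7.5]
opening: 0.0443
```

```bash
python3 -c "
from plan import *
rep(goal(-.001,-.045,.131))"
```

```text
t 8.5 own mm [  3.  -38.  133.4] F own [ 0.39 -5.59  7.5 ] open 44.3
delta tool [ 0.007   0.0025 -0.0041] turn deg [-1.02  0.11  0.81]
```

Call:
servo_tool(delta_pos=[[0, 0.0025, -0.001], [-0.004, 0.0025, -0.001], [-0.004, 0.0025, -0.001]], dr=[[-0.4, 0, 0.4], [-0.3, 0, 0.3], [-0.2, 0, 0.3]], grip=[0.52, 0.52, 0.52])

```text
t: 8.88
tool_pos: [0.5349, -0.0911, 0.1322]
tool_rot: [-1.403, 0.816, -0.842]
contact_force: [2.5, -5.5, 7.3]
opening: 0.0445
```

```bash
python3 -c "
from plan import *
rep(goal(-.001,-.035,.131))
n='side'
im=ctrl.get_image(n)[:,:,::-1]
c=(240,195,340,285)
z=cv2.resize(np.ascontiguousarray(im[c[1]:c[3],c[0]:c[2]]),None,fx=6.5,fy=6.5,interpolation=cv2.INTER_CUBIC); cv2.imwrite(f'pics/{n}4z.png',z)
"
```

```text
t 8.88 own mm [  3.4 -36.  132.2] F own [-0.48 -6.01  7.27] open 44.5
delta tool [-0.001   0.0012 -0.0044] turn deg [-0.63  0.14  0.7 ]
```

View pics/side4z.png

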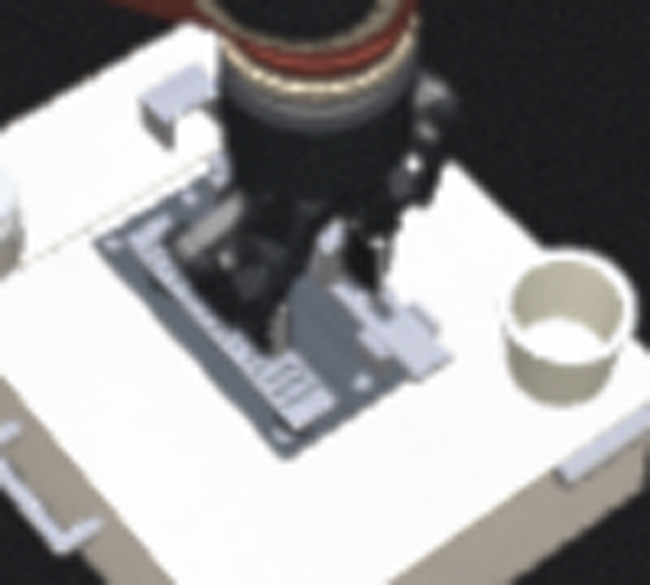

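Call:
servo_tool(delta_pos=[[-0.005, 0.003, -0.001], [-0.005, 0.0025, -0.001], [-0.005, 0.0025, -0.001]], dr=[[-0.3, 0, 0.4], [-0.3, 0, 0.3], [-0.2, 0, 0.3]], grip=[0.52, 0.52, 0.52])

```text
t: 9.3
tool_pos: [0.5332, -0.0872, 0.1323]
tool_rot: [-1.413, 0.811, -0.848]
contact_force: [1.1, -6.4, 7.5]
opening: 0.0445
```

```bash
python3 -c "
from plan import *
rep(goal(-.001,-.035,.131))"
```

```text
t 9.3 own mm [  3.7 -31.8 132.3] F own [-2.15 -6.14  7.54] open 44.5
delta tool [ 0.0031  0.0014 -0.0047] turn deg [-0.4   0.19  1.29]
```

Call:
servo_tool(delta_pos=[[-0.004, 0.003, -0.002], [-0.005, 0.0025, -0.002], [-0.005, 0.0025, -0.002]], dr=[[-0.3, 0, 0.9], [-0.2, 0, 0.6], [-0.2, 0, 0.6]], grip=[0.52, 0.52, 0.52])

```text
t: 9.68
tool_pos: [0.5311, -0.0848, 0.1328]
tool_rot: [-1.405, 0.814, -0.842]
contact_force: [5.5, -5.0, 6.3]
opening: 0.0445
```

```bash
python3 -c "
from plan import *
rep(goal(-.001,-.035,.131))"
```

```text
t 9.68 own mm [  3.1 -28.7 132.8] F own [ 2.37 -7.01  6.34] open 44.5
delta tool [ 0.0063  0.0018 -0.0042] turn deg [-0.61  0.23  0.79]
```

Call:
servo_tool(delta_pos=[[0, 0.004, 0], [-0.005, 0.003, -0.001], [-0.005, 0.003, -0.001]], dr=[[-0.3, 0, 0.6], [-0.2, 0, 0.6], [-0.2, 0, 0.6]], grip=[0.52, 0.52, 0.52])

```text
t: 10.05
tool_pos: [0.5306, -0.0829, 0.131]
tool_rot: [-1.405, 0.824, -0.831]
contact_force: [1.5, -6.7, 7.6]
opening: 0.0445
```

```bash
python3 -c "
from plan import *
rep(goal(-.001,-.035,.131))
n='side'
im=ctrl.get_image(n)[:,:,::-1]
c=(240,195,340,285)
z=cv2.resize(np.ascontiguousarray(im[c[1]:c[3],c[0]:c[2]]),None,fx=6.5,fy=6.5,interpolation=cv2.INTER_CUBIC); cv2.imwrite(f'pics/{n}5z.png',z)
"
```

```text
t 10.05 own mm [  3.6 -26.8 131. ] F own [-1.87 -6.57  7.61] open 44.5
delta tool [ 0.0082 -0.     -0.0046] turn deg [-0.26  0.27  0.11]
```

View pics/side5z.png

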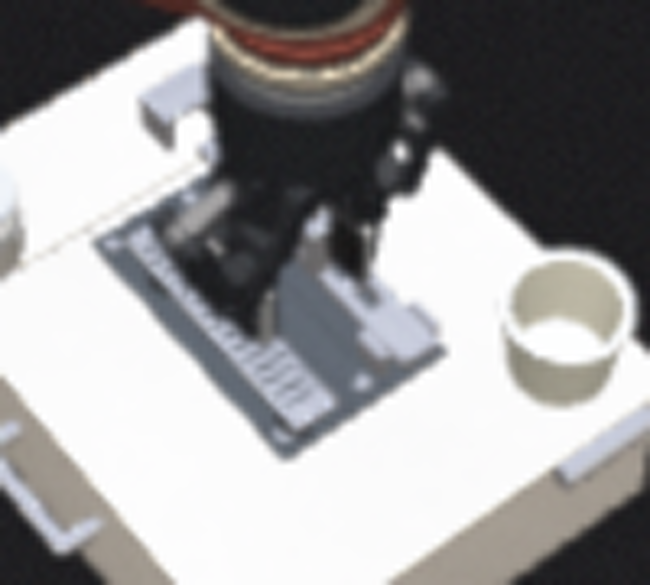

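Call:
servo_tool(delta_pos=[[-0.006, 0.003, -0.002], [-0.006, 0.003, -0.002], [-0.006, 0.003, -0.001]], dr=[[-0.2, 0, 0.5], [-0.2, 0, 0.5], [-0.2, 0, 0.5]], grip=[0.52, 0.52, 0.52])

```text
t: 10.48
tool_pos: [0.5274, -0.0774, 0.1312]
tool_rot: [-1.403, 0.819, -0.834]
contact_force: [1.2, -6.4, 8.5]
opening: 0.0441
```

```bash
python3 -c "
from plan import *
rep(goal(-.001,-.035,.131))"
```

```text
t 10.47 own mm [  3.4 -20.4 131.2] F own [-2.03 -6.23  8.5 ] open 44.1
delta tool [ 0.0146  0.0002 -0.0045] turn deg [-0.48  0.3   0.33]
```

Good: catch about 9 mm down, bolt sliding. Continue the same way.

Call:
servo_tool(delta_pos=[[-0.006, 0.003, -0.002], [-0.006, 0.003, -0.002], [-0.006, 0.003, -0.001]], dr=[[-0.3, 0.1, 0.5], [-0.2, 0.1, 0.5], [-0.2, 0, 0.5]], grip=[0.52, 0.52, 0.52])

```text
t: 10.85
tool_pos: [0.5242, -0.0717, 0.1313]
tool_rot: [-1.402, 0.818, -0.84]
contact_force: [2.0, -7.7, 7.6]
opening: 0.0443
```

```bash
python3 -c "
from plan import *
rep(goal(-.001,-.035,.131))"
```

```text
t 10.85 own mm [  3.4 -14.  131.3] F own [-1.94 -7.73  7.65] open 44.3
delta tool [ 0.021   0.0004 -0.0044] turn deg [-0.61  0.14  0.54]
```

Call:
servo_tool(delta_pos=[[-0.006, 0.0035, -0.002], [-0.006, 0.003, -0.002], [-0.006, 0.003, -0.001]], dr=[[-0.3, 0.1, 0.6], [-0.3, 0.1, 0.5], [-0.2, 0, 0.5]], grip=[0.52, 0.52, 0.52])

```text
t: 11.22
tool_pos: [0.5213, -0.0662, 0.1313]
tool_rot: [-1.402, 0.818, -0.844]
contact_force: [1.0, -6.6, 9.1]
opening: 0.0443
```

Call:
servo_tool(delta_pos=[[-0.006, 0.0035, -0.002], [-0.006, 0.003, -0.002], [-0.006, 0.003, -0.001]], dr=[[-0.3, 0, 0.6], [-0.3, 0, 0.5], [-0.2, 0, 0.5]], grip=[0.52, 0.52, 0.52])

```text
t: 11.6
tool_pos: [0.5184, -0.0606, 0.1313]
tool_rot: [-1.403, 0.816, -0.845]
contact_force: [0.6, -7.7, 7.8]
opening: 0.0444
```

```bash
python3 -c "
from plan import *
rep(goal(-.001,-.035,.131))"
```

```text
t 11.6 own mm [  3.6  -1.3 131.3] F own [-3.23 -7.04  7.8 ] open 44.4
delta tool [ 0.0337  0.0007 -0.0047] turn deg [-0.68  0.02  0.78]
```

Call:
servo_tool(delta_pos=[[-0.006, 0.0035, -0.002], [-0.006, 0.003, -0.002], [-0.006, 0.003, -0.002]], dr=[[-0.3, 0, 0.6], [-0.3, 0, 0.6], [-0.2, 0, 0.5]], grip=[0.52, 0.52, 0.52])

```text
t: 11.98
tool_pos: [0.5152, -0.0551, 0.1313]
tool_rot: [-1.401, 0.814, -0.845]
contact_force: [4.2, -5.7, 7.4]
opening: 0.0446
```

Call:
servo_tool(delta_pos=[[-0.006, 0.0035, -0.002], [-0.006, 0.003, -0.002], [-0.006, 0.003, -0.002]], dr=[[-0.3, 0, 0.6], [-0.3, 0, 0.6], [-0.2, 0, 0.5]], grip=[0.52, 0.52, 0.52])

```text
t: 12.35
tool_pos: [0.512, -0.0495, 0.1313]
tool_rot: [-1.399, 0.812, -0.846]
contact_force: [4.9, -5.3, 6.7]
opening: 0.0446
```

```bash
python3 -c "
from plan import *
rep(goal(-.001,-.035,.131))"
```

```text
t 12.35 own mm [  3.4  11.5 131.3] F own [ 1.74 -7.02  6.67] open 44.6
delta tool [ 0.0465  0.0009 -0.0045] turn deg [-0.98  0.11  0.8 ]
```

Call:
servo_tool(delta_pos=[[-0.006, 0.004, -0.001], [-0.006, 0.0035, -0.001]], dr=[[-0.3, 0, 0.6], [-0.2, 0, 0.6]], grip=[0.52, 0.52])

```text
t: 12.6
tool_pos: [0.5117, -0.0482, 0.1313]
tool_rot: [-1.405, 0.808, -0.849]
contact_force: [2.5, -15.6, 7.8]
opening: 0.0446
```

```bash
python3 -c "
from plan import *
rep(goal(-.001,-.035,.131))
n='side'
im=ctrl.get_image(n)[:,:,::-1]
c=(240,195,340,285)
z=cv2.resize(np.ascontiguousarray(im[c[1]:c[3],c[0]:c[2]]),None,fx=6.5,fy=6.5,interpolation=cv2.INTER_CUBIC); cv2.imwrite(f'pics/{n}6z.png',z)
"
```

```text
t 12.6 own mm [  3.7  12.7 131.3] F own [ -5.34 -14.91   7.75] open 44.6
delta tool [ 0.0477  0.0012 -0.0048] turn deg [-0.83  0.17  1.18]
```

View pics/side6z.png

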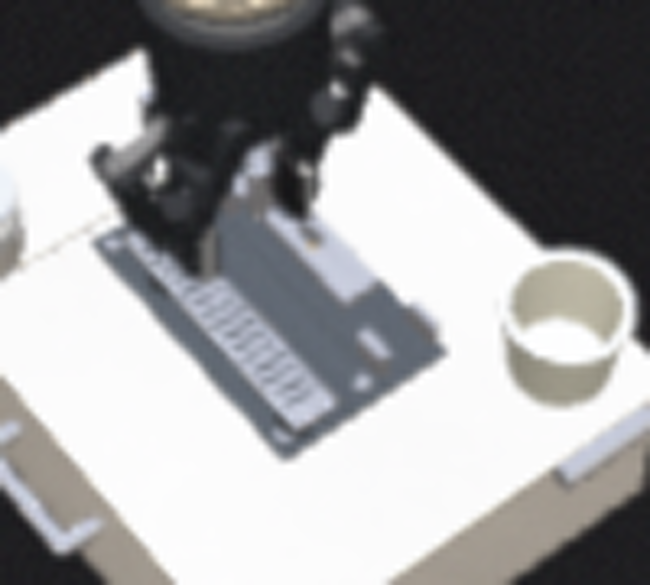

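Call:
servo_tool(delta_pos=[[-0.006, 0.003, 0], [-0.004, 0.003, 0], [-0.003, -0.003, 0], [-0.003, -0.005, 0], [-0.002, -0.006, 0]], dr=[[-0.2, 0, 0.5], [0, 0, 0.4], [0, 0, 0.2], [0, 0, 0], [0, 0, 0]], grip=[0.52, 0.52, 0.52, 0.52, 0.52])

```text
t: 13.28
tool_pos: [0.5106, -0.0481, 0.146]
tool_rot: [-1.418, 0.797, -0.869]
contact_force: [3.5, -6.4, -4.2]
opening: 0.0444
```

```bash
python3 -c "
from plan import *
rep(goal(-.001,-.035,.131))"
```

```text
t 13.28 own mm [  2.8  13.3 146. ] F own [-0.03 -7.3  -4.21] open 44.4
delta tool [ 0.0476  0.0171 -0.004 ] turn deg [-0.7  -0.03  2.54]
```

Catch finger is now clear of the plate (z 146 > 141), with the other still against the tab. Retreat, then up.

Call:
servo_tool(delta_pos=[[0.004, 0, 0], [0.003, 0, 0], [0.003, -0.015, 0], [0.003, -0.03, 0], [0, -0.03, 0]], dr=[[0, 0, 0], [0, 0, 0], [0, 0, 0], [0, 0, 0], [0, 0, 0]], grip=[0.52, 0.52, 0.52, 0.52, 0.52])

```text
t: 13.9
tool_pos: [0.5128, -0.057, 0.2199]
tool_rot: [-1.419, 0.803, -0.863]
contact_force: [-0.0, -0.4, 1.0]
opening: 0.0448
```

Call:
servo_tool(delta_pos=[[0.04, -0.03, 0], [0.05, -0.03, 0], [0.05, -0.02, 0], [0.05, -0.02, 0], [0.05, 0, 0]], dr=[[0, 0, 0], [0, 0, 0], [0, 0, 0], [0, 0, 0], [0, 0, 0]], grip=[0.52, 0.52, 0.52, 0.52, 0.52])

```text
t: 14.52
tool_pos: [0.6303, -0.267, 0.3431]
tool_rot: [-1.417, 0.788, -0.867]
contact_force: [0.6, 1.5, 0.1]
opening: 0.044
```

```bash
python3 -c "
from plan import *
rep()
for n in('top','side'):
    im=ctrl.get_image(n)[:,:,::-1]
    c=(210,185,350,310) if n=='side' else (245,160,375,280)
    z=cv2.resize(np.ascontiguousarray(im[c[1]:c[3],c[0]:c[2]]),None,fx=4.7,fy=4.7,interpolation=cv2.INTER_CUBIC); 
    from fit import w
    p=np.load('pose.npy')
    for X in((.028,.025,.139),(-.041,-.078,.129),(-.019,-.078,.129)):
        u=(proj(n,w(p,X))[0]-c[:2])*4.7; cv2.circle(z,tuple(int(i) for i in u),2,(0,0,255),-1)
    cv2.imwrite(f'pics/{n}7z.png',z)
"
```

```text
t 14.53 own mm [   2.2 -236.1  343.1] F own [1.31 1.03 0.14] open 44.0
```

View pics/side7z.png

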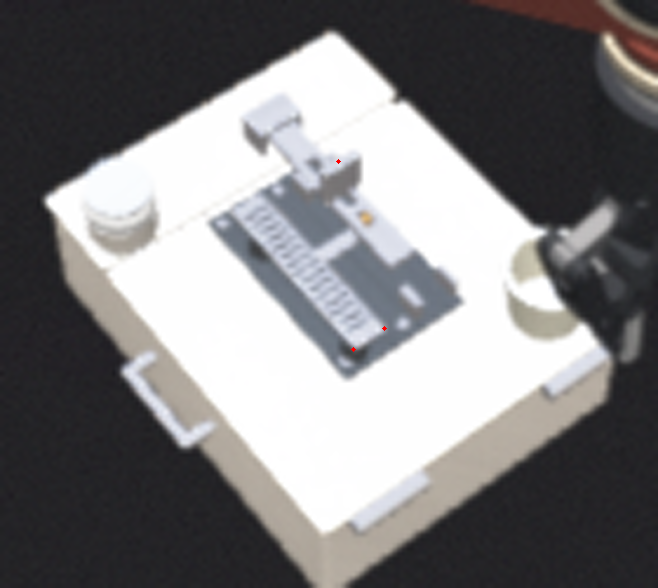

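View pics/top7z.png

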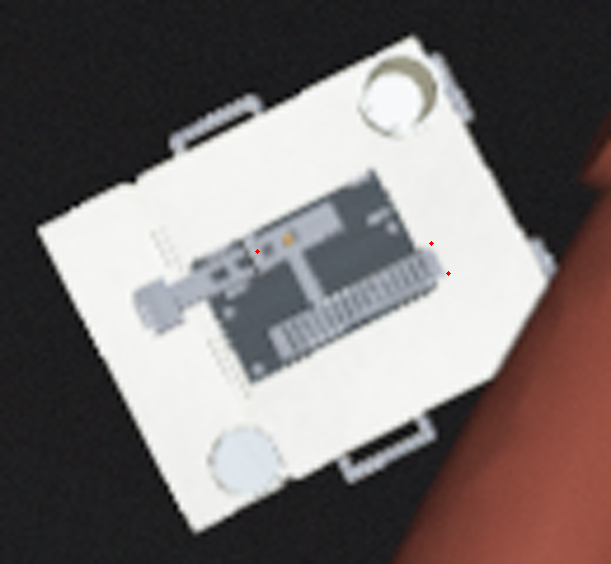

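```bash
python3 -c "
import cv2,numpy as np
for n,(x0,y0,x1,y1) in(('side',(210,185,400,390)),('top',(250,240,450,385))):
  a=cv2.cvtColor(cv2.imread(f'pics/{n}0z.png'),6);b=cv2.cvtColor(cv2.imread(f'pics/{n}7z.png'),6)
  if n=='side': m=(slice(230,350),slice(250,330))
  else: m=(slice(305,350),slice(290,400))
  print(n,cv2.phaseCorrelate(np.float32(a[m]),np.float32(b[m])),np.abs(a[m].astype(int)-b[m]).mean())
"
```

```text
side ((-0.02666482739279985, 0.005340353342219828), 0.9430368918180466) 16.3009375
top ((-0.026061078507765956, 0.5366042233446855), 0.9745109983726784) 1.7884848484848486
```

```bash
python3 -c "
from plan import *
rep(); print(ctrl.finish_job())"
```

```text
t 14.62 own mm [   0.8 -237.9  339. ] F own [ 0.09  0.45 -0.76] open 44.4
the job is handed in; nothing more can be done
None
```

The chest looks locked, and I handed the job in at about 14.6 s; it reports no verdict. I set the jaws to about 44 mm, pressed the catch with one fingertip and held it there. The other fingertip pushed the bolt by its tab until it hit its stop. I lifted off the catch first while still pushing the bolt, then backed away.

**Bolt:** the push force rose to about 15 N at the end stop after roughly 50 mm of travel. Both pictures show the bolt in the keeper, with the tab moved by the distance expected.

**Catch:** I had no direct reading of how far it was pressed, so I judged it from tool height and force. During the slide it was about 8–9 mm down. It dipped to about 5 mm once on the way in, before the finger reached the tab, and I pressed it back down. In the final side picture its ribs line up with the starting picture to within 0.03 zoomed pixels. The top picture differs by about 0.5 zoomed pixels (roughly 0.1 real pixel). Both fit the catch being fully up.

**Surroundings:** the cup and small tin on the lid look unmoved. I did not recheck the items on the bench, but the arm only passed above them. At the end the arm was clear of everything, with contact force within about 1 N of zero.

**One mismatch:** the side picture's brightness around the catch had changed by 16 grey levels on average, even though nothing there had shifted. I took this to be lighting or shading.

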